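Close the wax tin: fold the flap over and tuck it beneath the lip

ROBOT

A 7-joint arm with a two-finger parallel gripper is mounted at the origin on the work surface. World frame = base frame: x ahead of the robot, y to its left, z up, the work surface at z = 0. Lengths are in m, angles in rad, forces in N, time in s.
With the tool pointing down it reaches from about 0.35 to 0.9 m from the base axis. Payload 8.1 kg.
Tool frame: the origin (TCP) lies between the finger pads; the fingertips stand 11 mm ahead of it and the grasp point (between the pads) lies 8 mm behind it; z points along the fingers, y is the line along which they close (so a half turn about z gives the same grasp; the last joint's range is limited). The gripper opens to 92 mm and grips with 3 to 60 N. Pads are 19 mm wide; open, the fingers measure 130 mm over their backs; the gripper's body (75 mm by 190 mm) begins 47 mm behind the grasp point.
Start: joints at [-1.399, 0.434, 0.025, 1.573, -0.012, 1.134, -0.075], TCP at [0.17, 0.602, 0.238] pointing down, gripper open.
Joint ranges: [-2.62, 2.62], [-0.44, 2.09], [-1.27, 1.32], [0.08, 2.57], [-1.32, 4.46], [0.12, 2], [-2.74, 2.74]. Speed limits (rad/s): [2.22, 2.22, 3.01, 3.01, 3.14, 3.14, 3.14].

INTERFACE

Orientations are given as a rotation vector (axis times angle).
In Python, from cell import observe, get_image, camera_params, sign_off gives the robot as it stands.
- The arm moves only by the shell command python3 -m pendant 'ROWS' [FORCE]. ROWS is JSON, one flat list of numbers, 7 for each row, row after row: the shift along the tool's x, y, z in m, then the turn, a rotation vector about the tool's x, y, z in rad, then the finger opening in m, from 0 to 0.0918. In form: [dx, dy, dz, rx, ry, rz, jaw, dx, dy, dz, rx, ry, rz, jaw, ...]. A call has 1 to 10 rows; each row shifts and turns the commanded pose from where the row before left it, along the tool's axes as they then stand; what a row does not reach is not made up. A row lasts 1/8 s, in which the tool goes at most 62.5 mm and 10.7 degrees, less where a joint would pass 70% of its speed; a pose out of reach is approached as far as the arm can. A call is refused whole if a number of a shift passes 0.0625 or a number of a turn 0.188, either way. A call with a gripper value outside its range is refused whole. The fingers move at their own pace and stop on an object; FORCE is the grip in N (left out, the last holds). Time passes only in rows, so rows that do not move let the fingers close. It gives the time, the measured TCP pose, the force, the opening and the grip force at its end, in the units of the state.
- observe(): the state, without advancing time (a new reading comes with each control period).
- get_image(name): name is "scene" or "top" or "wrist"; returns the picture (420x560x3 uint8, red, green, blue); there is no depth.
- camera_params(name): a dict with "intrinsics" (3x3 intrinsics, pixels), "eye" and "rotation" of the camera in the world; the wrist camera has in their place "T_tool_cam" (4x4, takes a point from camera to tool coordinates, whose origin is the TCP and whose axes are the flange's). Camera axes: x right, y down, z forward; pixel columns grow to the right and rows downward; lengths in m; the calibration is good to about 2 mm. The wrist camera is an equidistant fisheye: a pixel r from the principal point sees the ray r / f radians off the axis. A picture is of the moment at which its call begins: read the wrist's pose just before it. camera_params takes no time and is no camera call.
- sign_off(): hands the job in; it is judged then, once.
The state is a dict: "clock": time; "joints": joint angles; "dq": joint speeds; "joint_efforts": joint torques, N m; "position": TCP position; "ee_rot": TCP orientation; "force": force on the tool from outside, world axes, zero at the start; "ft_torque": the same for the moment, N m; "width": opening from 0.0 (shut) to 1.0 (fully open); "gripper_force": force on a finger pad.
Only numpy, scipy, OpenCV 4.12 (cv2) and the standard library are available. Lean on these libraries where they do the work, as an engineer would, in place of code of your own. Each camera call takes 0.05 s, during which the arm holds its last target. There are 200 camera calls.

TASK

The aluminium wax tin on the orange mat stands open. With the fingertips, push its upright flap over until it lies flat across the opening, then, keeping it pressed down, push its ridge towards the front lip until the flap's edge is tucked fully home beneath the lip and the flap stays shut by itself when you take the hand away. Do not lift the tin or shove it across the mat, and leave the jar, the cork block and the scraper where they are.

Things in the scene. Friction and masses are not known exactly. Their poses are not given: they have to be found in the camera images.
- tin: Open aluminium tin, 150 (x) by 120 (y) by 50 mm high, loose, about 2 kg with its wax bars, standing on the 5 mm thick mat; it skids when pushed with roughly 10 N. Origin: centre of its underside. Its -x side is the front with the retaining lip, its +x side the back with the hinge; z is up. On its top, two cheeks 10 mm high and 4 mm thick at y = -53 and +53 mm, x = 20 to 60 mm, hold the hinge pin in slots.
- hinge_home (a point): Point on the tin, middle of the hinge axis when the pin is at its back stop: 52 mm behind the tin's origin (+x), 53.5 mm above its underside. Axes as the tin's; the hinge axis runs along y.
- lip (a point): Point on the tin at the underside of the retaining lip, where its flat part begins: 50 mm in front of the tin's origin (-x), 57 mm above its underside, mid-width. The steel lip is 70 mm wide (y), 3 mm thick, and reaches from here 19 mm further to the front, where a riser carries it. Towards the back a flared mouth 7 mm long turns up from it (underside 62 mm above the tin's underside at the mouth). The lip is rigid and the flap cannot pass through it.
- flap (a joint): Angle of the flap about the hinge: 0 = lying flat and shut, 1.57 = upright, up to 2.3 = leaning backwards. Grows as it opens. The flap is a flat aluminium plate 90 mm long from the hinge axis to its free edge, 90 mm wide, 3 mm thick (hinge axis in mid-thickness). A weak spring opens it again if it is not held or tucked: about 0.1 N m when flat, i.e. 2 N pressed 45 mm from the hinge.
- pin (a joint): Travel of the hinge pin, and the flap with it, along its slots towards the lip: 0 = back stop, 0.024 m = front stop, fully tucked. It stays where it is left; moving it takes about 4 N. With the pin at 0 the flat flap's edge lies 12 mm behind where the flat part of the lip begins, so that the flap can be folded down clear of the lip; at 0.024 the edge is 12 mm beneath it. If the flap comes down on top of the lip, the pin must go back first.
- flap_edge (a point): Middle of the flap's free edge, in mid-thickness, 90 mm from the hinge axis. Its x points from the edge to the hinge, y along the edge, its z out of the face that is on top when shut (the outer face, which looks backwards when the flap is upright).
- ridge (a point): Middle of the crest of the flap's ridge: a straight bar 5 mm thick, 80 mm long (y), standing 9 mm proud of the outer face, its mid-plane 60 mm from the hinge axis and parallel to it. Axes as flap_edge. The flap between ridge and hinge is bare: press and push there, against the ridge.
- jar_mid (a point): Centre of a glass jar with a screwed-on steel cap, 68 mm across, 85 mm high, standing on the counter beside the mat. To be left alone.
- cork_mid (a point): Centre of a cork block 85 by 50 by 32 mm lying on the counter beside the mat. To be left alone.
- scraper_mid (a point): Middle of the handle of a black groove scraper lying on the counter beside the mat, 117 mm long with its nose (+x), 26 mm wide, 14 mm high. To be left alone.
Mind the look-alikes: they are no part of the job. Several things have the shape of the tin; the one meant has the colours described above.

How it is judged:
By the outcome, as a careful person would: the job done as asked, in the order asked, and still so for the second after the job is handed in, with the robot touching nothing.
It also fails if it takes over 42 s, if anything falls off the work surface, if the arm or the gripper's body presses on something with over 40 N, if the wrist force passes 120 N, or if a joint passes its speed limit or range.

## Working session

There is one attempt and no reset: what is moved stays moved. The work goes in short steps, Python scripts to look and compute and a shell command to move; the robot and the scene stay as the last step left them, time stands still between calls to the robot, and variables do not carry over. Pictures are saved under pics/ and viewed, at most 10 in all, crops included, and the job is handed in when it is done.

```bash
ls; mkdir -p pics; python3 - <<'E'
from cell import *
import cv2
o=observe();print({k:(v if not hasattr(v,'tolist') else [round(x,3) for x in v.tolist()]) for k,v in o.items()})
for n in("scene","top"):
    im=get_image(n);cv2.imwrite(f"pics/{n}0.png",im[:,:,::-1])
    print(n,camera_params(n))
print(camera_params("wrist"))
E
```

```text
pics
{'clock': 0.0, 'joints': [-1.399, 0.435, 0.025, 1.574, -0.012, 1.134, -0.075], 'dq': [0.001, -0.0, 0.0, 0.0, 0.0, 0.0, 0.0], 'joint_efforts': [0.0, -66.786, 0.985, -31.445, -0.061, 0.043, 0.0], 'position': [0.17, 0.601, 0.237], 'ee_rot': [-0.43, -3.112, 0.003], 'force': [-0.038, -0.725, 0.04], 'ft_torque': [0.003, -0.029, 0.021], 'gripper_force': 0.0, 'width': 0.9992238316818868}
scene {'intrinsics': array([[415.27672026,   0.        , 274.28662752],
       [  0.        , 415.27672026, 212.2873539 ],
       [  0.        ,   0.        ,   1.        ]]), 'eye': array([1.30994842, 0.15995324, 0.54168315]), 'rotation': array([-1.48058962, -1.75171782,  0.97312995])}
top {'intrinsics': array([[392.65010655,   0.        , 278.01293835],
       [  0.        , 392.65010655, 204.80315078],
       [  0.        ,   0.        ,   1.        ]]), 'eye': array([0.42244398, 0.01468503, 0.94860996]), 'rotation': array([-2.08083724,  2.14943297, -0.13687772])}
{'intrinsics': array([[325.1922621 ,   0.        , 281.94054661],
       [  0.        , 325.1922621 , 209.66725986],
       [  0.        ,   0.        ,   1.        ]]), 'T_tool_cam': array([[ 6.28779251e-04, -9.55350161e-01, -2.95475336e-01,
         7.93705484e-02],
       [ 9.99999797e-01,  5.70331442e-04,  2.83992867e-04,
        -4.39099126e-04],
       [-1.02793757e-04, -2.95475454e-01,  9.55350326e-01,
        -1.47717879e-01],
       [ 0.00000000e+00,  0.00000000e+00,  0.00000000e+00,
         1.00000000e+00]])}
```

View pics/scene0.png

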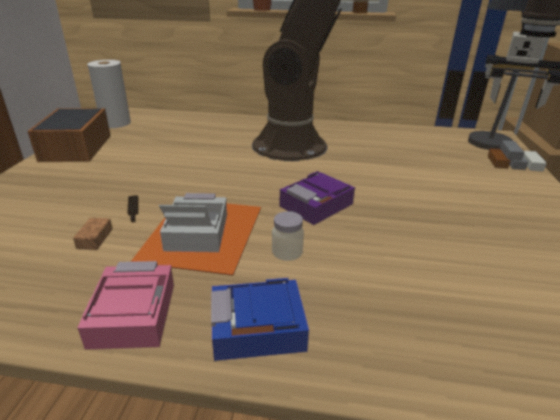

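View pics/top0.png

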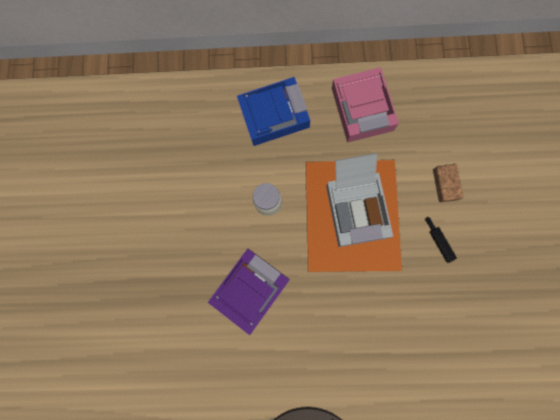

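The candidates are the aluminium tin on the orange mat at top (360,210), the pink tin (365,105), the blue tin (273,110) and the purple tin (249,290). I choose the aluminium one on the mat. Its lip faces the robot at about (367,234) and its upright flap is at about (357,172). The jar is at (267,198), the cork at (449,183) and the scraper at (441,240). Next is a close crop to check the choice.

```bash
python3 - <<'E'
import cv2
im=cv2.imread("pics/top0.png")[145:260,300:410]
cv2.imwrite("pics/crop.png",cv2.resize(im,None,fx=5,fy=5,interpolation=cv2.INTER_CUBIC))
E
```

```text
(no output)
```

View pics/crop.png

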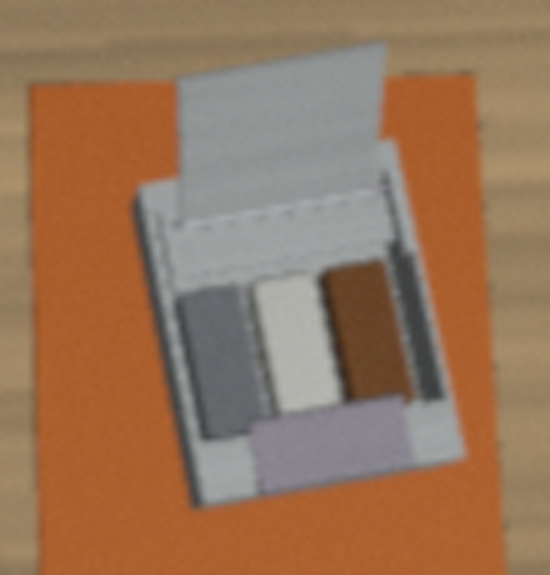

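The crop confirms a grey tin with wax bars on the orange mat. The top-rim corners are at crop (142,190), (393,142), (465,458) and (200,505). The flap edge runs (182,78) to (385,42), and the lip is (250,420), (405,398), (412,465) and (260,490).

```bash
cat > h.py <<'E'
import numpy as np
from cell import *
from scipy.spatial.transform import Rotation as R
def ray(name,px,z):
    c=camera_params(name);K=c["intrinsics"];r=np.asarray(c["rotation"]);M=R.from_rotvec(r).as_matrix() if r.shape==(3,) else r
    d=M@np.linalg.inv(K)@[px[0],px[1],1];e=c["eye"];return e+d*(z-e[2])/d[2]
def proj(name,p):
    c=camera_params(name);M=R.from_rotvec(c["rotation"]).as_matrix();q=c["intrinsics"]@(M.T@(np.asarray(p)-c["eye"]));return q[:2]/q[2]
E
python3 - <<'E'
from h import *
np.set_printoptions(precision=4,suppress=True)
f=lambda u,v,z:ray("top",(300+u/5-.4,145+v/5-.4),z)
C=np.array([f(*p,.055) for p in[(142,190),(393,142),(465,458),(200,505)]])
print(C,C.mean(0));print([np.linalg.norm(C[i]-C[i-1]) for i in range(4)])
L=np.array([f(*p,.065) for p in[(250,420),(405,398),(412,465),(260,490)]]);print("lip",L,L.mean(0))
back=(C[0]+C[1])/2;front=(C[2]+C[3])/2;ax=back-front;print("yaw",np.arctan2(ax[1],ax[0]), "yaw2",np.arctan2(-(C[0]-C[1])[0],(C[0]-C[1])[1]))
yaw=np.arctan2(ax[1],ax[0]);c=C.mean(0);x=np.array([np.cos(yaw),np.sin(yaw),0])
lm=(L[:2].mean(0)+0);print("lip rear dist from c along x (expect ~-.043)",(lm-c)@x,(L[2:].mean(0)-c)@x)
for s in(.142,.146,.15): 
  E_=[f(*p,s) for p in[(182,78),(385,42)]];m=(E_[0]+E_[1])/2;print(s,m,np.linalg.norm(E_[0]-E_[1]),(m-c)@x)
# scene view check
p=c.copy();print("scene proj of rim corners",[proj("scene",q).round(0) for q in C])
E
```

```text
[[ 0.623  -0.0698  0.055 ]
 [ 0.6413 -0.1867  0.055 ]
 [ 0.494  -0.2083  0.055 ]
 [ 0.4767 -0.0886  0.055 ]] [ 0.5588 -0.1383  0.055 ]
[np.float64(0.14753766118705225), np.float64(0.118267326360826), np.float64(0.14890596842029605), np.float64(0.12102445570415214)]
lip [[ 0.5134 -0.1118  0.065 ]
 [ 0.5209 -0.1813  0.065 ]
 [ 0.4909 -0.1823  0.065 ]
 [ 0.4819 -0.1144  0.065 ]] [ 0.5018 -0.1474  0.065 ]
yaw 0.1367844271658843 yaw2 0.15535205658803172
lip rear dist from c along x (expect ~-.043) -0.04235617635745425 -0.07307043220528422
0.142 [ 0.6574 -0.1238  0.142 ] 0.08683322414635976 0.09965389776036872
0.146 [ 0.6562 -0.1231  0.146 ] 0.08640261590428419 0.09859342244638314
0.15 [ 0.655  -0.1224  0.15  ] 0.08597200766220861 0.0975329471323978
scene proj of rim corners [array([217., 232.]), array([160., 231.]), array([176., 196.]), array([226., 197.])]
```

```bash
cat >> h.py <<'E'
C0=np.array([.559,-.138,.005]);YAW=.145
T=R.from_euler('z',YAW).as_matrix()
def go(xt,yt,ztip):
    "target of TCP: tip at tin coords (m); prints tool-frame shift and turn"
    o=observe();Rt=R.from_rotvec(o["ee_rot"]).as_matrix()
    Rd=T@np.diag([-1,1,-1.]);p=C0+T@np.array([xt,yt,ztip+.011])
    cur=T.T@(o["position"]-C0)-[0,0,.011]
    print("t",round(o["clock"],2),"tip in tin mm",(cur*1000).round(1),"F tin",(T.T@o["force"]).round(1))
    print("turn",R.from_matrix(Rt.T@Rd).as_rotvec().round(3),"shift after turn mm",((Rd.T@(p-o["position"]))*1000).round(1))
E
python3 - <<'E'
from h import *
print([proj("scene",C0+T@np.array([.101,y,.129])).round() for y in(-.045,.045)], proj("scene",C0+T@np.array([.052,.045,.0535])).round())
go(.135,0,.2)
E
python3 -m pendant '[0,0,0,0,0,-0.14,0, 0,0,0,0,0,-0.14,0, 0,0,0,0,0,-0.14,0]' 10
python3 -c "from h import *;go(.135,0,.2)"
```

```text
[array([159., 205.]), array([205., 206.])] [212. 225.]
t 0.1 tip in tin mm [-278.6  787.6  221. ] F tin [0.2 0.3 0.3]
turn [-0.001 -0.    -0.42 ] shift after turn mm [-413.6 -787.6   21. ]
clock: 0.48
position: [0.1695, 0.6012, 0.2372]
ee_rot: [0.235, -3.133, 0.001]
force: [-0.6, -0.4, -0.6]
width: 0.725
gripper_force: 0.0
t 0.47 tip in tin mm [-278.6  787.8  221.2] F tin [-0.7 -0.3 -0.6]
turn [-0.001 -0.     0.005] shift after turn mm [-413.6 -787.8   21.2]
```

```bash
python3 -m pendant '[-0.026,-0.049,0,0,0,0,0,-0.026,-0.049,0,0,0,0,0,-0.026,-0.049,0,0,0,0,0,-0.026,-0.049,0,0,0,0,0,-0.026,-0.049,0,0,0,0,0,-0.026,-0.049,0,0,0,0,0,-0.026,-0.049,0,0,0,0,0,-0.026,-0.049,0,0,0,0,0]'; python3 -m pendant '[-0.026,-0.049,0,0,0,0,0,-0.026,-0.049,0,0,0,0,0,-0.026,-0.049,0,0,0,0,0,-0.026,-0.049,0,0,0,0,0,-0.026,-0.049,0,0,0,0,0,-0.026,-0.049,0,0,0,0,0,-0.026,-0.049,0,0,0,0,0,0,0,0,0,0,0,0]'; python3 -c "from h import *;go(.135,0,.2)"
```

```text
clock: 1.48
position: [0.4328, 0.2421, 0.2376]
ee_rot: [0.228, -3.133, -0.0]
force: [0.8, 0.4, -0.4]
width: 0.005
gripper_force: 0.0
clock: 2.48
position: [0.6627, -0.0751, 0.2367]
ee_rot: [0.217, -3.133, 0.005]
force: [-0.5, 0.4, -0.8]
width: 0.006
gripper_force: 0.0
t 2.48 tip in tin mm [111.7  47.2 220.7] F tin [-0.4  0.4 -0.8]
turn [-0.003 -0.001 -0.007] shift after turn mm [-23.3 -47.2  20.7]
```

```bash
python3 -m pendant '[-0.015,-0.024,0.01,0,0,0,0,-0.013,-0.023,0.01,0,0,0,0,0,0,0,0,0,0,0]'; python3 - <<'E'
from h import *
import cv2
go(.14,0,.115)
o=observe();im=get_image("wrist");cv2.imwrite("pics/w1.png",im[:,:,::-1])
c=camera_params("wrist");K=c["intrinsics"];Tc=c["T_tool_cam"];Rt=R.from_rotvec(o["ee_rot"]).as_matrix()
def pw(p):
    q=Tc[:3,:3].T@(Rt.T@(C0+T@np.array(p)-o["position"])-Tc[:3,3]);th=np.arctan2(np.hypot(q[0],q[1]),q[2]);d=q[:2]/np.hypot(q[0],q[1])
    return (d*th*K[0,0]+K[:2,2]).round()
print("edge",pw([.101,-.045,.129]),pw([.101,.045,.129]),"rim",[pw([x*.075,y*.06,.05]) for x,y in((1,1),(1,-1),(-1,-1),(-1,1))],"lip",[pw([-.043,y,.066]) for y in(-.035,.035)])
E
```

```text
clock: 2.85
position: [0.6958, -0.1131, 0.2161]
ee_rot: [0.225, -3.131, 0.001]
force: [0.1, 0.1, 0.4]
width: 0.005
gripper_force: 0.0
t 2.85 tip in tin mm [139.    4.9 200.1] F tin [0.1 0.1 0.4]
turn [-0.    -0.003 -0.002] shift after turn mm [-1.  -4.9 85.1]
edge [214. 171.] [338. 171.] rim [array([340., 130.]), array([215., 130.]), array([215., -18.]), array([340., -19.])] lip [array([238.,   4.]), array([316.,   4.])]
```

View pics/w1.png

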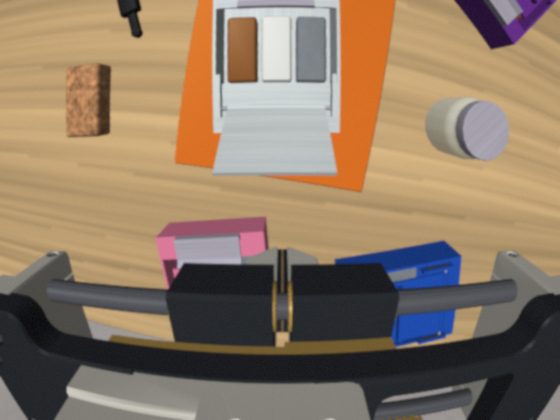

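The wrist view shows the flap edge at row 172 between columns 213 and 337, and the rear rim corners at (213,132) and (340,132). Both are within 2 px of prediction, so the pose is confirmed. Now I descend behind the flap and push.

```bash
python3 -m pendant '[0,-0.005,0.045,0,0,0,0,0,0,0.035,0,0,0,0,0,0,0.015,0,0,0,0,0.015,0,0,0,0,0,0,0.012,0,0,0,0,0,0,0.012,0,0,0,0,0,0,0.01,0,0,0,0,0,0]'; python3 -c "from h import *;go(.055,0,.102)"
```

```text
clock: 3.78
position: [0.6484, -0.1238, 0.1236]
ee_rot: [-0.228, 3.132, -0.0]
force: [0.7, 0.5, 0.2]
width: 0.008
gripper_force: 0.5
t 3.77 tip in tin mm [ 90.5   1.2 107.6] F tin [0.7 0.4 0.2]
turn [-0.     0.002  0.   ] shift after turn mm [35.5 -1.2  5.6]
```

```bash
python3 -m pendant '[0.012,0,0,0,0,0,0,0.012,0,0.002,0,0,0,0,0.012,0,0.004,0,0,0,0,0.01,0,0.004,0,0,0,0,0.006,0,0.003,0,0,0,0,0,0,0,0,0,0,0]'; python3 - <<'E'
from h import *
import cv2
go(.0225,0,.09)
a=get_image("scene")[165:265,120:260,::-1];b=get_image("wrist")[:,:,::-1]
cv2.imwrite("pics/m1.png",np.hstack([cv2.resize(a,(420,300)),cv2.resize(b,(400,300))[:,:380]]))
E
```

```text
clock: 4.53
position: [0.5965, -0.1314, 0.1094]
ee_rot: [0.227, -3.132, -0.0]
force: [-0.1, 0.3, -0.3]
width: 0.002
gripper_force: 0.2
t 4.53 tip in tin mm [38.   1.1 93.4] F tin [-0.   0.3 -0.3]
turn [ 0.    -0.001 -0.   ] shift after turn mm [15.5 -1.1  3.4]
```

View pics/m1.png

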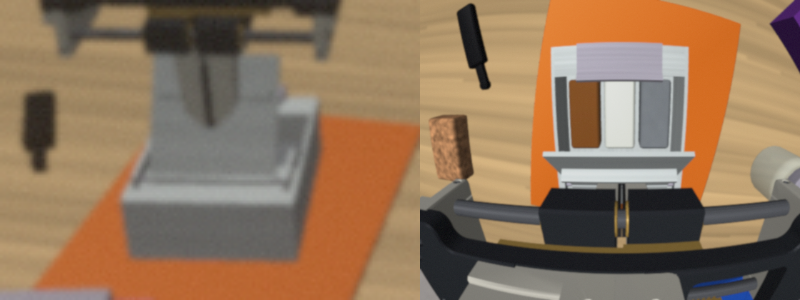

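The flap is standing against the fingertips and the tips sit on the hinge side of the ridge. I continue folding it down.

```bash
python3 -m pendant '[0.008,0,0.002,0,0,0,0,0.008,0,0.003,0,0,0,0,0.006,0,0.006,0,0,0,0,0.005,0,0.006,0,0,0,0,0.002,0,0.006,0,0,0,0,0.001,0,0.006,0,0,0,0,0,0,0,0,0,0,0]'; python3 -c "from h import *;go(.006,0,.057)"
```

```text
clock: 5.5
position: [0.5665, -0.1358, 0.08]
ee_rot: [0.227, -3.131, -0.0]
force: [-0.4, -0.6, 1.1]
width: 0.007
gripper_force: 0.5
t 5.5 tip in tin mm [ 7.7  1.1 64. ] F tin [-0.5 -0.5  1.1]
turn [ 0.    -0.002 -0.   ] shift after turn mm [ 1.7 -1.1  7. ]
```

```bash
python3 -m pendant '[0,0,0.004,0,0,0,0,0,0,0.003,0,0,0,0,0,0,0.002,0,0,0,0,0,0,0,0,0,0,0]'; python3 - <<'E'
from h import *
import cv2
go(.006,0,.055)
a=get_image("scene")[165:265,120:260,::-1];b=get_image("wrist")[:,:,::-1]
cv2.imwrite("pics/m2.png",np.hstack([cv2.resize(a,(420,300)),cv2.resize(b,(400,300))[:,:380]]))
E
```

```text
clock: 6.0
position: [0.5673, -0.1357, 0.0716]
ee_rot: [0.228, -3.133, -0.0]
force: [-0.8, -0.2, 1.3]
width: 0.005
gripper_force: 0.6
t 6.0 tip in tin mm [ 8.6  1.  55.6] F tin [-0.8 -0.1  1.3]
turn [ 0. -0.  0.] shift after turn mm [ 2.6 -1.   0.6]
```

View pics/m2.png

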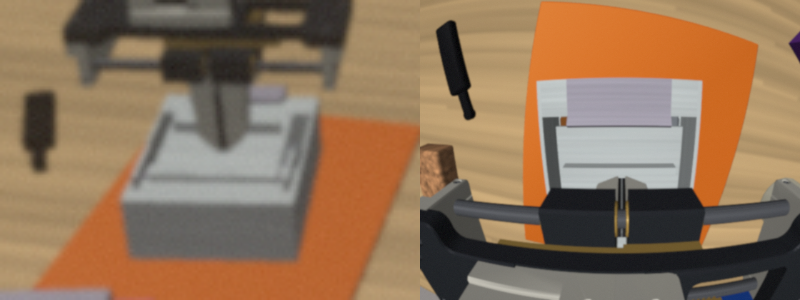

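The flap is lying flat with its edge just behind the lip at wrist-crop row ~127. I press a little more and look at the force.

```bash
python3 -m pendant '[0,0,0.001,0,0,0,0,0,0,0.0005,0,0,0,0,0,0,0,0,0,0,0]'; python3 -c "from h import *;go(.006,0,.055)"
```

```text
clock: 6.48
position: [0.5676, -0.1357, 0.0708]
ee_rot: [-0.228, 3.133, 0.0]
force: [-3.6, -0.0, 8.1]
width: 0.007
gripper_force: 4.1
t 6.47 tip in tin mm [ 8.8  1.  54.8] F tin [-3.6  0.5  8.1]
turn [0.    0.001 0.   ] shift after turn mm [ 2.8 -1.  -0.2]
```

```bash
python3 -m pendant '[0.002,0,-0.0003,0,0,0,0,0.002,0,0,0,0,0,0,0.001,0,0,0,0,0,0,0,0,0,0,0,0,0]'; python3 -c "from h import *;go(.006,0,.055)"
```

```text
clock: 6.98
position: [0.5634, -0.1363, 0.071]
ee_rot: [-0.228, 3.132, -0.0]
force: [3.7, 0.9, 4.6]
width: 0.008
gripper_force: 2.7
t 6.97 tip in tin mm [ 4.6  1.1 55. ] F tin [3.8 0.4 4.6]
turn [-0.     0.002  0.   ] shift after turn mm [-1.4 -1.1 -0. ]
```

```bash
python3 -m pendant '[0.002,0,0,0,0,0,0,0.002,0,0,0,0,0,0,0.002,0,0,0,0,0,0]'; python3 -c "from h import *;go(.006,0,.055)";  python3 -m pendant '[0.002,0,0,0,0,0,0,0.002,0,0,0,0,0,0]'; python3 -c "from h import *;go(.006,0,.055)"
```

```text
clock: 7.35
position: [0.5575, -0.1372, 0.0709]
ee_rot: [-0.228, 3.131, -0.0]
force: [4.3, 0.7, 5.3]
width: 0.007
gripper_force: 2.7
t 7.35 tip in tin mm [-1.3  1.  54.9] F tin [4.4 0.  5.3]
turn [-0.     0.002  0.   ] shift after turn mm [-7.3 -1.  -0.1]
clock: 7.6
position: [0.5536, -0.1378, 0.0709]
ee_rot: [-0.228, 3.131, -0.0]
force: [3.7, 0.6, 5.0]
width: 0.005
gripper_force: 2.7
t 7.6 tip in tin mm [-5.4  1.  54.9] F tin [3.8 0.  5. ]
turn [-0.     0.002  0.   ] shift after turn mm [-11.4  -1.   -0.1]
```

```bash
python3 -m pendant '[0.002,0,0,0,0,0,0,0.002,0,0,0,0,0,0,0.002,0,0,0,0,0,0,0.002,0,0,0,0,0,0]'; python3 -c "from h import *;go(.006,0,.055)";  python3 -m pendant '[0.002,0,0,0,0,0,0,0.001,0,0,0,0,0,0,0.001,0,0,0,0,0,0]'; python3 -c "from h import *;go(.006,0,.055)"
```

```text
clock: 8.1
position: [0.5457, -0.1389, 0.071]
ee_rot: [-0.228, 3.131, -0.0]
force: [3.8, 1.5, 6.3]
width: 0.006
gripper_force: 2.7
t 8.1 tip in tin mm [-13.3   1.   55. ] F tin [4.  0.9 6.3]
turn [-0.     0.002  0.   ] shift after turn mm [-19.3  -1.   -0. ]
clock: 8.48
position: [0.542, -0.1395, 0.071]
ee_rot: [-0.228, 3.131, -0.001]
force: [5.8, 2.3, 4.1]
width: 0.002
gripper_force: 3.5
t 8.47 tip in tin mm [-17.   1.  55.] F tin [6.1 1.4 4.1]
turn [-0.001  0.003  0.   ] shift after turn mm [-23.  -1.   0.]
```

```bash
python3 -m pendant '[0.0005,0,0,0,0,0,0,0.0005,0,0,0,0,0,0]'; python3 - <<'E'
from h import *
import cv2
go(.006,0,.055)
a=get_image("top")[145:260,300:410,::-1];b=get_image("wrist")[20:260,130:430,::-1]
cv2.imwrite("pics/m3.png",np.hstack([cv2.resize(a,(300,314)),cv2.resize(b,(392,314))]))
E
```

```text
clock: 8.72
position: [0.542, -0.1395, 0.0711]
ee_rot: [-0.228, 3.129, -0.001]
force: [9.3, 1.6, 0.9]
width: 0.004
gripper_force: 4.5
t 8.72 tip in tin mm [-17.1   1.   55.1] F tin [9.4 0.2 0.9]
turn [-0.001  0.004  0.001] shift after turn mm [-23.1  -1.    0.1]
```

View pics/m3.png

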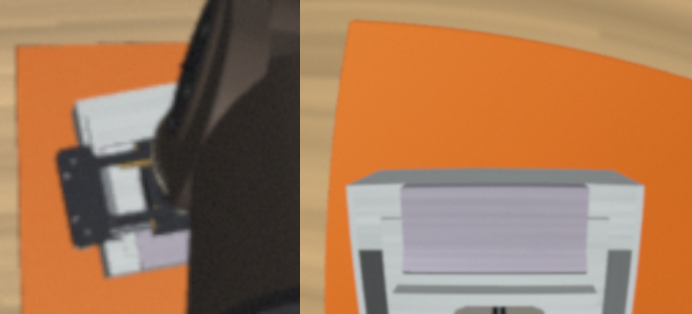

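```bash
python3 - <<'E'
from h import *
import cv2
o=observe()
c=camera_params("wrist");K=c["intrinsics"];Tc=c["T_tool_cam"];Rt=R.from_rotvec(o["ee_rot"]).as_matrix()
def pw(p):
    q=Tc[:3,:3].T@(Rt.T@(C0+T@np.array(p)-o["position"])-Tc[:3,3]);th=np.arctan2(np.hypot(q[0],q[1]),q[2]);d=q[:2]/np.hypot(q[0],q[1])
    return (d*th*K[0,0]+K[:2,2]).round(1)
for s in(0,.021,.024): print(s,"edge seen 186.6",pw([-.038-s,0,.055])[1],"ridge front crest/foot seen 238-244",pw([-.0105-s,0,.064])[1],pw([-.0105-s,0,.055])[1])
print("mouth rear seen 227",pw([-.043,0,.065])[1],pw([-.043,0,.062])[1],"tin front top seen 160.6",pw([-.075,.0,.05])[1],"corners seen cols",pw([-.075,.06,.05]),pw([-.075,-.06,.05]))
E
```

```text
0 edge seen 186.6 227.1 ridge front crest/foot seen 238-244 281.8 273.6
0.021 edge seen 186.6 187.8 ridge front crest/foot seen 238-244 245.5 238.7
0.024 edge seen 186.6 182.0 ridge front crest/foot seen 238-244 240.0 233.4
mouth rear seen 227 224.7 222.6 tin front top seen 160.6 154.8 corners seen cols [395.5 157.2] [167.6 156.9]
```

The lip mouth, the tin's front edge, the ridge and the flap edge all show the same ~2 mm offset. With that offset removed, the pin reads about 24 mm, and the force rise marks the front stop. I release and retreat.

```bash
python3 -m pendant '[-0.0015,0,0,0,0,0,0,-0.001,0,-0.002,0,0,0,0,0,0,-0.02,0,0,0,0,0,0,-0.05,0,0,0,0,0,0,-0.06,0,0,0,0,-0.05,0.02,-0.03,0,0,0,0,-0.05,0.02,-0.03,0,0,0,0,0,0,0,0,0,0,0]'; python3 - <<'E'
from h import *
import cv2
go(.006,0,.055)
o=observe();b=get_image("wrist")[:,:,::-1];a=get_image("scene")[165:265,120:260,::-1]
cv2.imwrite("pics/w4full.png",b)
cv2.imwrite("pics/m4.png",np.hstack([cv2.resize(a,(380,271)),cv2.resize(b[:271],(420,203)) if 0 else cv2.resize(b,(361,271))]))
np.save("o4.npy",np.r_[o["position"],o["ee_rot"]])
E
```

```text
clock: 9.82
position: [0.6379, -0.0818, 0.2633]
ee_rot: [-0.235, 3.131, 0.002]
force: [0.1, -0.8, -0.2]
width: 0.007
gripper_force: 0.0
t 9.82 tip in tin mm [ 86.2  44.2 247.3] F tin [ 0.  -0.9 -0.2]
turn [0.001 0.002 0.005] shift after turn mm [ 80.2 -44.2 192.3]
```

View pics/m4.png

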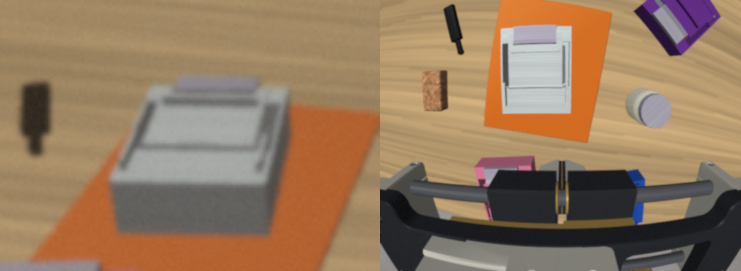

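The flap stays shut with the hand away, and the jar, cork and scraper are in place. One close crop will check the tuck depth and whether the tin moved.

```bash
python3 - <<'E'
from h import *
import cv2
b=cv2.imread("pics/w4full.png");cv2.imwrite("pics/c5.png",cv2.resize(b[25:185,170:320],None,fx=3.7,fy=3.7,interpolation=cv2.INTER_CUBIC))
o=np.load("o4.npy");c=camera_params("wrist");K=c["intrinsics"];Tc=c["T_tool_cam"];Rt=R.from_rotvec(o[3:]).as_matrix()
def pw(p):
    q=Tc[:3,:3].T@(Rt.T@(C0+T@np.array(p)-o[:3])-Tc[:3,3]);th=np.arctan2(np.hypot(q[0],q[1]),q[2]);d=q[:2]/np.hypot(q[0],q[1])
    return (((d*th*K[0,0]+K[:2,2])-[170,25])*3.7).round()
print("corners",[pw([x*.075,y*.06,.05]) for x,y in((1,1),(1,-1),(-1,-1),(-1,1))],"mouth",pw([-.043,0,.065]))
for s in(.020,.024):print(s,"edge",pw([-.038-s,.04,.055]),"ridge front/rear crest",pw([-.0105-s,0,.064]),pw([-.0055-s,0,.064]),"hinge",pw([.052-s,0,.055]))
E
```

```text
corners [array([468., 550.]), array([ 78., 551.]), array([68., 65.]), array([473.,  51.])] mouth [259. 149.]
0.02 edge [404. 102.] ridge front/rear crest [260. 193.] [260. 210.] hinge [265. 409.]
0.024 edge [404.  89.] ridge front/rear crest [260. 179.] [260. 196.] hinge [265. 395.]
```

View pics/c5.png

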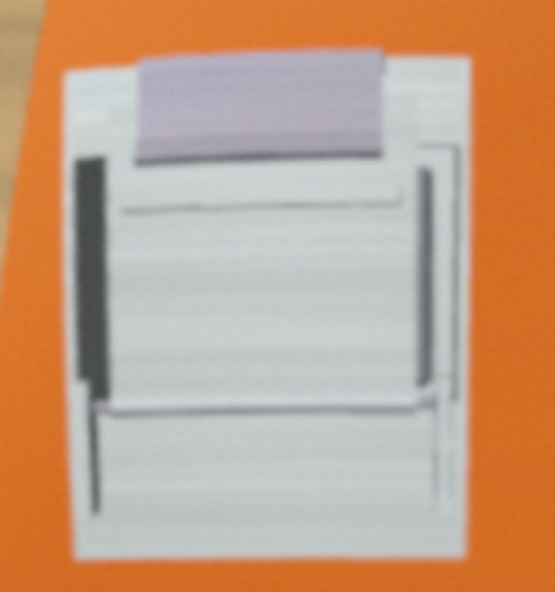

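The crop shows the tin corners where they were, within the same ~2 mm offset as before. The ridge's rear edge at row 207 and the hinge pin at row 404 match full travel of about 24 mm, with the flap edge under the lip. I hand the job in.

```bash
python3 -c "from cell import *;print(sign_off())"
```

```text
the job is handed in; nothing more can be done
None
```

The flap is folded flat, its edge is pushed under the lip to the front stop, and it stayed shut when the hand was taken away; the job was handed in at about 10 s, with no verdict shown.

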